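Assemble the ledge lamp and snap its frosted cover home

ROBOT

A 7-joint arm with a two-finger parallel gripper is mounted at the origin on the work surface. World frame = base frame: x ahead of the robot, y to its left, z up, the work surface at z = 0. Lengths are in m, angles in rad, forces in N, time in s.
With the tool pointing down it reaches from about 0.4 to 0.9 m from the base axis. Payload 5.6 kg.
Tool frame: the origin (TCP) lies midway between the tips of the shut fingers; the grasp point (between the pads) lies 19 mm behind it; y points along the fingers, z is the direction in which the jaws open and shut, and the axes are right-handed (so a half turn about y gives the same grasp; the last joint's range is limited). The gripper opens to 92 mm and grips with 3 to 60 N. Pads are 20 mm wide; open, the fingers measure 128 mm over their backs; the gripper's body (75 mm by 189 mm) begins 69 mm behind the grasp point.
Start: joints at [-1.165, 0.468, -0.012, 1.603, 0.006, 1.071, -0.056], TCP at [0.282, 0.586, 0.215] pointing down, gripper open.
Joint ranges: [-2.53, 2.53], [-0.31, 2.02], [-1.57, 1.55], [0.28, 2.44], [-1.29, 4.43], [0.15, 1.84], [-2.92, 2.92]. Speed limits (rad/s): [2.57, 2.57, 3.14, 3.14, 3.14, 3.14, 3.14].

INTERFACE

Orientations are given as a 3x3 rotation matrix whose columns are the frame's x, y, z axes.
In Python, from station import env, effector, solver, viewer, workorder, search_frame, tip_of gives the robot as it stands. Calls block until the motion is done:
- env.reach(position, orientation): joint-space move of the TCP to a pose.
- env.movel(position, frame=None, rate=0.15): straight line of the TCP; frame=None keeps the orientation; rate is the mean speed in m/s.
- env.goto_joints(angles): joint-space move.
- effector.release() and effector.grasp(squeeze=None): open the fingers fully, or close them until they stop; squeeze is the grip in N (None keeps the last).
- env.pause(seconds).
- solver.inverse_kinematics(position, orientation): joint angles nearest the present ones, or None.
- env.sense(): the state.
- viewer.read_camera(name): name is "scene" or "top" or "wrist"; returns (picture, depth): 420x560x3 uint8, red, green, blue; 420x560 float32, m along the optical axis (not along the pixel's ray), 0 where there is no reading.
- viewer.camera_info(name): a dict with "intrinsics" (3x3 intrinsics, pixels), "dist_coeffs" ([k1, k2, p1, p2, k3] as OpenCV has them; the pictures are not rectified), "eye" and "rotation" of the camera in the world; the wrist camera has in their place "T_tool_cam" (4x4, takes a point from camera to tool coordinates, whose origin is the TCP and whose axes are the tool frame's). Camera axes: x right, y up, looking along -z (the intrinsics and any distortion apply to the point x, -y, -z); pixel columns grow to the right and rows downward; lengths in m; the calibration is good to about 2 mm. A picture is of the moment at which its call begins: read the wrist's pose just before it. camera_info takes no time and is no camera call.
A pose or a line that the arm cannot do raises env.PlanningError and nothing moves.
- workorder.finish_job(): hands the job in, once; it reports no verdict.
Trained networks look in the newest picture that a camera, given by its name, has taken for a name from the list of things; names that differ only in an ending like _2 or _b are one class to them, and where a whole thing is asked for, a point or a joint stands for the part that bears it (a point fixed in the world has none). Each returns a list of dicts, best first, with "score" (0 to 1); they miss things now and then, are a little off and sometimes report something else, mostly with a low value. They report only what shows in the picture. A call takes as long as a camera call. They do not tell look-alikes from the thing itself.
- search_frame(camera, name): "at" ([x, y, z] in m, in world coordinates, good to about 4 mm: the middle of the surface that is visible of it).
- tip_of(camera, name): "at" ([x, y, z] in m, in world coordinates, good to about 4 mm: a listed point, or the origin of a listed thing).
The state is a dict: "t": time; "joint_positions": joint angles; "joint_velocities": joint speeds; "tau": joint torques, N m; "ee_pos": TCP position; "tcp_rot": TCP orientation; "wrist_force": force on the tool from outside, world axes, zero at the start; "moment": the same for the moment, N m; "gripper_width": finger opening in m.
Only numpy, scipy, OpenCV 4.12 (cv2) and the standard library are available. Lean on these libraries where they do the work, as an engineer would, in place of code of your own. Each camera call takes 0.05 s, during which the arm holds its last target.

TASK

Put the little lamp together in its round socket on the slate ledge: first stand the blue lamp module in the pocket, then lower the amber sleeve over its white column so that it lies flat on the module, then set the frosted cover on top and press it straight down until its steel flange snaps under the four brass spring clips and is fully home. Do not back off at the end: finish with the fingers still holding the cover pressed down firmly, with about 10 newtons, and leave the flashlight, bowl, umbrella cap and fob where they are.

Things in the scene. Friction and masses are not known exactly. Their poses are not given: they have to be found in the camera images.
- socket: Lamp socket: dark bronze round housing, 100 mm across, 40 mm high, fixed to the slate. Origin: centre of its underside, on the slate; z up. Its round pocket is open at the top: 66 mm across from the floor (6 mm above the slate) up to 24 mm, then 78 mm across up to the rim at 40 mm.
- socket_clips (a point): Centre of the ring of four brass spring clips, 37.6 mm above the slate on the socket's axis. Their round noses (12 mm thick, tops 44 mm above the slate) lie on the diagonals of the socket's x and y and leave a 68 mm opening; each yields outward up to 6 mm. Module and sleeve pass freely; the cover's flange must force them apart.
- socket_mouth (a point): Centre of the rim, 40 mm above the slate. Pressing the cover in takes a peak of about 8 N (5 to 12): resistance starts with its underside 44 mm above the slate, peaks near 41 mm and falls away suddenly by 36 mm; the clips then even pull it down (to 9 N), until it rests on the sleeve, underside 26 mm above the slate.
- module: Lamp module, loose, upright, about 160 g: blue round base 62 mm across, 12 mm high, lower edge bevelled 3 mm; in its middle a white column 16 mm across, up to 70 mm above the underside: grip the column (fingertips 40 mm or more above the underside stay above the clips). Origin: centre of the underside, z up. Seated, it is 6 mm above the slate.
- sleeve: Amber sleeve, loose, upright, about 90 g: round flange 62 mm across, 8 mm thick, rounded rim; above it a tube 34 mm outside, 27 mm inside, open right through, up to 62 mm: grip the tube from outside (fingertips 28 mm or more above the underside stay above the clips). Origin: centre of the underside, z up. Seated, it is 18 mm above the slate.
- cover: Frosted cover, loose, upright, about 120 g: steel flange 74 mm across, 6 mm thick, with a pale frosted dome (round tube 50 mm outside, 43 mm inside, closed flat top) up to 64 mm: grip the dome from outside (fingertips 22 mm or more above the underside stay above the clips). Origin: centre of the underside, z up. Home, it is 26 mm above the slate.
- flashlight: Bystander: a black steel flashlight lying along its x axis, 130 mm long, 35 mm thick; origin under its middle.
- bowl: Bystander: a jade-green ceramic bowl, 110 mm across, 45 mm high; origin under its centre.
- cap: Bystander: a dark red plastic umbrella handle cap, 34 mm across, 33 mm high, standing; origin under its centre.
- fob: Bystander: a flat silver fob 45 x 26 x 7 mm with a small ring at its +x end; origin under its centre.
Not all that is in view belongs to the job. What is shaped like the socket but pink is not meant. What is shaped like the cover but pink or purple is not meant.

How it is judged:
By the outcome, as a careful person would: the job done as asked, in the order asked, and still so for the second after the job is handed in, while the arm keeps its last pose, push and grip.
It also fails if it takes over 72 s, if anything falls off the work surface, if the arm or the gripper's body presses on something with over 40 N, if the wrist force passes 120 N, or if a joint passes its speed limit or range.

## Working session

There is one attempt and no reset: what is moved stays moved. The work goes in short steps, each a Python script; the robot and the scene stay as the last script left them, time stands still between calls to the robot, and variables do not carry over. Pictures are saved under pics/ and viewed, and the job is handed in when it is done.

```bash
ls; mkdir -p pics; python3 - <<'E'
from station import env, viewer, search_frame, tip_of
import cv2, numpy as np
s=env.sense(); print(s['t'],s['ee_pos'],s['tcp_rot'],s['wrist_force'],s['gripper_width'])
for c in ['scene','top']:
    im,d=viewer.read_camera(c); cv2.imwrite(f'pics/{c}0.png',im[:,:,::-1]); np.save(f'pics/{c}0.npy',d)
    ci=viewer.camera_info(c); print(c,ci)
    for n in ['socket','module','sleeve','cover']:
        print(n,[(np.round(r['at'],3),round(r['score'],2)) for r in tip_of(c,n)])
print(viewer.camera_info('wrist'))
E
```

```text
pics
0.0 [0.28185527 0.58510102 0.21367918] [[ 9.00938623e-01 -6.18393900e-04  4.33946097e-01]
 [-4.33946520e-01 -1.56602958e-03  9.00937271e-01]
 [ 1.22438310e-04 -9.99998583e-01 -1.67924641e-03]] [ 0.15132807 -0.02532036  0.17119834] 0.0915575687805174
scene {'intrinsics': array([[403.22620732,   0.        , 281.72877849],
       [  0.        , 403.22620732, 206.81972366],
       [  0.        ,   0.        ,   1.        ]]), 'dist_coeffs': array([-0.03515663,  0.        ,  0.        ,  0.        ,  0.        ]), 'eye': array([ 1.0164328 , -0.67685025,  0.58856965]), 'rotation': array([[ 0.81120298, -0.32089907,  0.48884917],
       [ 0.58475672,  0.44951402, -0.67527529],
       [-0.00304934,  0.83364317,  0.552295  ]])}
socket [(array([ 0.445, -0.172,  0.004]), 0.68), (array([ 0.359, -0.008, -0.003]), 0.66), (array([ 0.535, -0.018, -0.002]), 0.6)]
module [(array([ 0.538, -0.02 ,  0.036]), 0.46)]
sleeve [(array([ 0.538, -0.271, -0.002]), 0.96), (array([ 0.537, -0.018,  0.039]), 0.74)]
cover [(array([0.474, 0.258, 0.   ]), 0.96), (array([ 0.472,  0.12 , -0.002]), 0.93), (array([ 0.4
[... 763 characters left out ...]
02]), 0.97), (array([0.478, 0.119, 0.   ]), 0.7), (array([ 0.474,  0.254, -0.002]), 0.68)]
{'intrinsics': array([[346.85919266,   0.        , 279.34158509],
       [  0.        , 346.85919266, 209.74169162],
       [  0.        ,   0.        ,   1.        ]]), 'dist_coeffs': array([0.02799494, 0.        , 0.        , 0.        , 0.        ]), 'T_tool_cam': array([[ 1.02058989e-03, -9.72143584e-01, -2.34383897e-01,
        -6.58736595e-02],
       [ 1.35251097e-03,  2.34385146e-01, -9.72142877e-01,
        -1.70089100e-01],
       [ 9.99998565e-01,  6.75152399e-04,  1.55404597e-03,
        -5.65410999e-04],
       [ 0.00000000e+00,  0.00000000e+00,  0.00000000e+00,
         1.00000000e+00]])}
```

View pics/scene0.png

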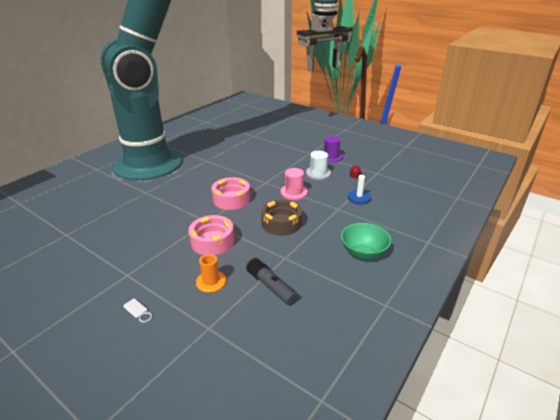

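View pics/top0.png

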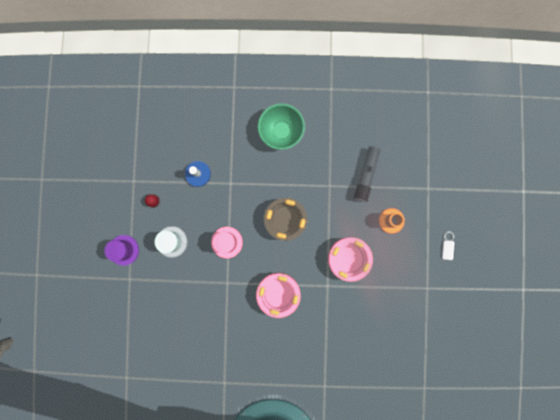

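Candidates (top view):
- **Socket:** bronze (285,219), pink (350,259), pink (278,296). I choose the bronze one.
- **Cover:** frosted white (171,242), pink (227,242), purple (122,250). I choose the white one.
- **Module:** blue (197,174), the only one.
- **Sleeve:** amber (391,221), the only one. The scene camera's second sleeve hit is really the bronze socket.

Next I'll check these in close crops and with the wrist camera.

```bash
cat > h.py <<'E'
from station import env, effector, solver, viewer, workorder, search_frame, tip_of
import cv2, numpy as np
from scipy.optimize import least_squares
R0=np.array([[1,0,0],[0,0,1],[0,-1,0]],float)
def cloud(cam='wrist',save=None):
    s=env.sense(); im,d=viewer.read_camera(cam); ci=viewer.camera_info(cam)
    h,w=d.shape; u,v=np.meshgrid(np.arange(w),np.arange(h))
    p=cv2.undistortPoints(np.stack([u,v],-1).reshape(-1,1,2).astype(float),ci['intrinsics'],ci['dist_coeffs']).reshape(h,w,2)
    P=np.stack([p[...,0]*d,-p[...,1]*d,-d],-1)
    if cam=='wrist':
        T=ci['T_tool_cam']; P=P@T[:3,:3].T+T[:3,3]; P=P@s['tcp_rot'].T+s['ee_pos']
    else: P=P@ci['rotation'].T+ci['eye']
    P[d<=0]=np.nan
    if save: cv2.imwrite(f'pics/{save}.png',im[:,:,::-1]); np.savez(f'pics/{save}.npz',P=P,im=im)
    return im,P
def hsv(im): return cv2.cvtColor(im,cv2.COLOR_RGB2HSV)
def circ(xy,r=None,x0=None):
    xy=np.asarray(xy); x0=xy.mean(0) if x0 is None else x0
    if r is None:
        o=least_squares(lambda p:np.hypot(*(xy-p[:2]).T)-p[2],[*x0,.03],loss='soft_l1',f_scale=.001)
    else: o=least_squares(lambda p:np.hypot(*(xy-p).T)-r,x0,loss='soft_l1',f_scale=.001)
    return o.x
def st(t=''):
    s=env.sense(); print(t,'t=%.2f'%s['t'],np.round(s['ee_pos'],4),'F',np.round(s['wrist_force'],1),'w %.4f'%s['gripper_width'])
E
python3 - <<'E'
from h import *
im=cv2.imread('pics/top0.png'); sc=cv2.imread('pics/scene0.png')
a=cv2.resize(im[150:290,90:310],None,fx=2.5,fy=2.5,interpolation=cv2.INTER_CUBIC)
cv2.imwrite('pics/crop0.png',a)
for n,p in dict(cover=(.474,.255),socket=(.54,-.018),module=(.637,.198),sleeve=(.54,-.268)).items():
    for z in (.06,.22):
        print(n,z,solver.inverse_kinematics(np.array([*p,z]),R0), )
env.reach(np.array([.474,.255,.2]),R0); st()
cloud('wrist','w_cover')
env.reach(np.array([.54,-.018,.2]),R0); st()
cloud('wrist','w_socket')
E
```

```text
cover 0.06 [-0.55179273  0.49706332 -0.00491974  1.98617718  0.00383438  0.65836079
  1.01164621]
cover 0.22 [-0.58636623  0.27287587  0.0364544   1.87454584 -0.01171561  0.99437474
  1.02592234]
socket 0.06 [-0.17669651  0.50146256  0.18487842  1.9915777  -0.14447561  0.66083228
  1.67100196]
socket 0.22 [-0.33541245  0.27933145  0.36822673  1.88759594 -0.11854572  0.99573893
  1.65521712]
module 0.06 [-0.37949288  0.66830704  0.03957685  1.66123419 -0.03377003  0.81271713
  1.24559492]
module 0.22 [-0.41670217  0.48975765  0.09186248  1.55739459 -0.04852172  1.09667085
  1.25737523]
sleeve 0.06 [ 0.12436863  0.60213023  0.37349953  1.84746377 -0.30839845  0.74894509
  2.23677896]
sleeve 0.22 [-0.15278614  0.4487904   0.74498887  1.75576844 -0.34175251  1.07104681
  2.28017498]
 t=1.93 [0.4737 0.2563 0.2001] F [0.3 0.5 0.3] w 0.0922
 t=3.06 [ 0.5401 -0.016   0.1999] F [-0.   1.2  0.4] w 0.0921
```

View pics/crop0.png

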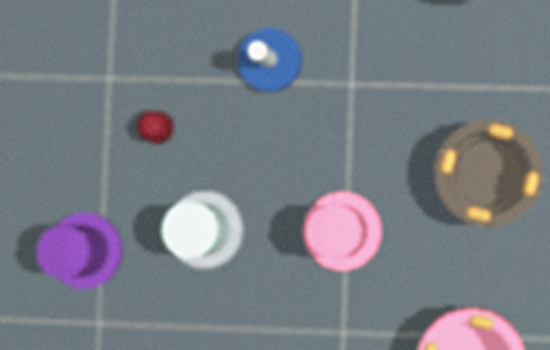

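View pics/w_cover.png

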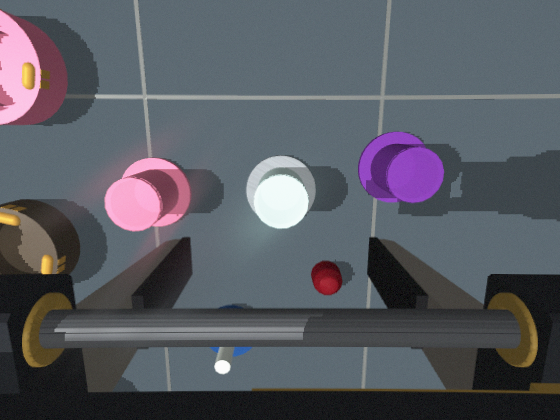

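View pics/w_socket.png

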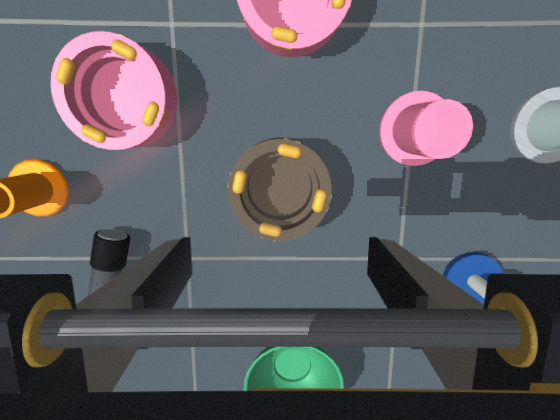

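The crops confirm the choices. In the wrist views the white frosted cover is at (281,195) and the bronze socket with brass clips is at (280,188). Now I'll fit circles.

```bash
cat >> h.py <<'E'
def edge_fit(P,mask,zlo,zhi,c0,rwin,r=None):
    """boundary circle of points at a height band near c0: outermost radius per angle, then fit"""
    m=mask&(P[...,2]>zlo)&(P[...,2]<zhi)
    q=P[m][:,:2]; c=np.array(c0,float)
    for _ in range(4):
        e=q-c; rr=np.hypot(*e.T); k=(rr<rwin); a=np.arctan2(e[:,1],e[:,0])
        b=np.floor((a+np.pi)/(2*np.pi)*48).astype(int)
        o=[]
        for i in range(48):
            j=k&(b==i)
            if j.sum()>2: o.append(q[j][np.argmax(rr[j])])
        f=circ(o,r,c); c=f[:2]
    return f,len(o),m.sum()
E
python3 - <<'E'
from h import *
D=np.load('pics/w_cover.npz');P=D['P'];im=D['im'];H=hsv(im)
print('slate z',np.nanmedian(P[100:130,200:360,2]))
near=np.hypot(P[...,0]-.474,P[...,1]-.256)<.06
z=P[...,2]; print('cover z top',np.nanpercentile(z[near],[50,80,95,99]))
al=np.ones_like(near)
for n,lo,hi,r in (('dome',.055,.075,None),('dome',.055,.075,.025),('fl',.003,.012,None),('fl',.003,.012,.037)):
    print(n,edge_fit(P,al&near,lo,hi,(.474,.256),.05,r))
D=np.load('pics/w_socket.npz');P=D['P'];im=D['im'];H=hsv(im)
near=np.hypot(P[...,0]-.54,P[...,1]+.017)<.07
z=P[...,2]; print('sock z',np.nanpercentile(z[near],[5,20,50,80,95,99]))
brass=(H[...,1]>150)&(H[...,2]>150)&(H[...,0]>10)&(H[...,0]<30)&near
n,l,s,c=cv2.connectedComponentsWithStats(brass.astype(np.uint8))
for i in range(1,n):
    if s[i,4]>40: print('clip',np.nanmean(P[l==i],0),s[i,4])
for r in (None,.05): print('rim',edge_fit(P,near&~brass,.036,.043,(.54,-.017),.06,r))
# inner pocket: floor circle
for r in (None,.033): print('floor',edge_fit(P,near,.003,.010,(.54,-.017),.04,r))
E
```

```text
slate z 6.842818165764264e-06
cover z top [0.30496332 0.3218861  0.32563824 0.32676597]
dome (array([0.47350878, 0.25694531, 0.0246542 ]), 48, np.int64(2352))
dome (array([0.47351968, 0.25694298]), 48, np.int64(2352))
fl (array([0.47378491, 0.25694191, 0.03681682]), 35, np.int64(1297))
fl (array([0.47393454, 0.25696258]), 35, np.int64(1297))
sock z [0.00058334 0.22738205 0.30405888 0.32089149 0.32530513 0.3264903 ]
clip [ 0.49611932 -0.00756067  0.04231673] 239
clip [ 0.52529126 -0.05497574  0.04245808] 177
clip [0.54345914 0.02166415 0.04196782] 192
clip [ 0.57354073 -0.02475401  0.04263121] 129
rim (array([ 0.5348467 , -0.01654343,  0.04991489]), 48, np.int64(2939))
rim (array([ 0.53484802, -0.01654133]), 48, np.int64(2939))
floor (array([ 0.53558485, -0.01654864,  0.0325564 ]), 48, np.int64(2987))
floor (array([ 0.53553721, -0.01654057]), 48, np.int64(2987))
```

```bash
python3 - <<'E'
from h import *
env.reach(np.array([.637,.198,.2]),R0); st()
im,P=cloud('wrist','w_mod'); H=hsv(im)
near=np.hypot(P[...,0]-.637,P[...,1]-.198)<.06
blue=(H[...,0]>100)&(H[...,0]<130)&(H[...,1]>120)
for r in (None,.031): print('base',edge_fit(P,near&blue,.006,.018,(.637,.198),.045,r))
m=near&(P[...,2]>.064)&(P[...,2]<.076); print('col',m.sum(),edge_fit(P,near,.064,.076,(.637,.198),.04,None))
f,_,_=edge_fit(P,near&blue,.006,.018,(.637,.198),.045,.031)
if np.hypot(f[0]-.637,f[1]-.198)<.012:
    env.movel(np.array([f[0],f[1],.2])); st(); cloud('wrist','w_mod2')
    im,P=cloud('wrist'); H=hsv(im); blue=(H[...,0]>100)&(H[...,0]<130)&(H[...,1]>120)
    near=np.hypot(P[...,0]-.637,P[...,1]-.198)<.06
    print(edge_fit(P,near&blue,.006,.018,f,.045,.031),edge_fit(P,near,.064,.076,f,.04,None))
E
```

```text
t=4.05 [0.6369 0.196  0.1999] F [ 0.4 -0.6  0.2] w 0.0914
base (array([0.63982547, 0.19891509, 0.03061716]), 48, np.int64(2225))
base (array([0.63983505, 0.1989186 ]), 48, np.int64(2225))
col 257 (array([0.63965464, 0.19907846, 0.00746159]), 46, np.int64(257))
 t=4.35 [0.6402 0.1976 0.2004] F [-0.   0.5  0.1] w 0.0919
(array([0.63988677, 0.19888804]), 48, np.int64(2229)) (array([0.63955151, 0.19895264, 0.00747429]), 48, np.int64(252))
```

View pics/w_mod2.png

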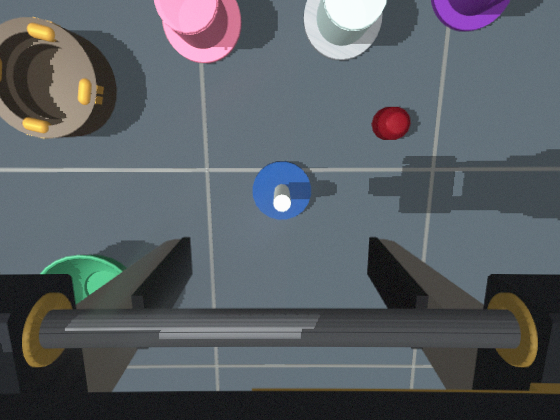

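The module at (282,190) has a clear approach, with the bowl at (82,285) well off to the side. Descend and grip.

```bash
python3 - <<'E'
from h import *
c=np.array([.6397,.1989])
env.movel(np.array([*c,.046])); env.pause(.15); st('down')
effector.grasp(15); st('grip')
s=env.sense(); print('grasp ee', s['ee_pos'])
env.movel(np.array([*c,.12]),rate=.15); st('up')
im,P=cloud('wrist','w_modheld'); H=hsv(im)
ee=env.sense()['ee_pos']
blue=(H[...,0]>100)&(H[...,0]<130)&(H[...,1]>120)&(np.hypot(P[...,0]-ee[0],P[...,1]-ee[1])<.06)
print('blue z',np.nanpercentile(P[blue][:,2],[5,50,95]), ee)
zb=np.nanmedian(P[blue][:,2]); print(edge_fit(P,blue,zb-.004,zb+.004,ee[:2],.045,.031))
E
```

```text
down t=5.78 [0.6404 0.1992 0.0472] F [0.9 0.8 0.8] w 0.0919
grip t=6.91 [0.6396 0.199  0.0459] F [ 0.2  0.1 -0.4] w 0.0154
grasp ee [0.63961073 0.19899499 0.04589064]
up t=7.55 [0.6391 0.1987 0.1194] F [ 0.1  0.1 -1.8] w 0.0156
blue z [0.08430429 0.08549565 0.08659713] [0.63871044 0.19857476 0.11869439]
(array([0.63938679, 0.19831237]), 33, np.int64(3989))
```

View pics/w_modheld.png

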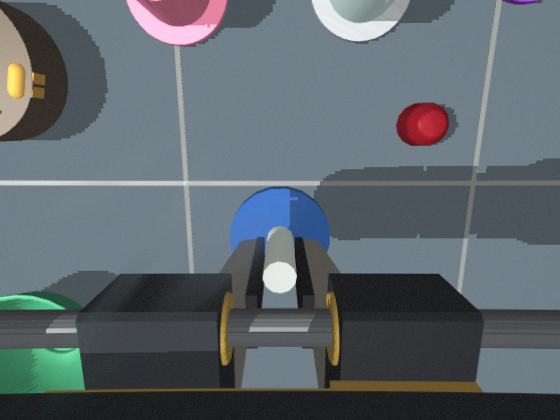

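```bash
python3 - <<'E'
from h import *
c=np.array([.5353,-.0166])
env.reach(np.array([*c,.13]),R0); env.pause(.2); st('above')
env.movel(np.array([*c,.075]),rate=.12); env.pause(.1); st()
f0=env.sense()['wrist_force']
for z in (.068,.062,.058,.056,.054,.053,.052,.051):
    env.movel(np.array([*c,z]),rate=.05); s=env.sense(); st(z)
    if np.linalg.norm(s['wrist_force']-f0)>8: print('contact'); break
E
```

```text
above t=8.75 [ 0.536  -0.015   0.1298] F [-0.1 -0.7 -2.3] w 0.0156
 t=9.46 [ 0.5361 -0.0166  0.0758] F [ 0.8 -0.6 -0.8] w 0.0158
0.068 t=9.75 [ 0.5351 -0.0166  0.0679] F [-0.2 -0.5 -0.8] w 0.0159
0.062 t=10.02 [ 0.535  -0.0166  0.0616] F [-0.2 -0.1 -2.1] w 0.0155
0.058 t=10.27 [ 0.5351 -0.0166  0.0577] F [ 0.4 -0.8 -1.7] w 0.0159
0.056 t=10.52 [ 0.5352 -0.0166  0.0559] F [-0.3  0.2 -0.5] w 0.0157
0.054 t=10.77 [ 0.5352 -0.0166  0.0539] F [-0.1  0.4 -1.1] w 0.0156
0.053 t=11.02 [ 0.5353 -0.0166  0.0529] F [-0.6  0.4 -0.2] w 0.0156
0.052 t=11.27 [ 0.5352 -0.0166  0.0519] F [-0.9 -0.  -0.1] w 0.0160
0.051 t=11.52 [ 0.5354 -0.0164  0.0516] F [-1.6  0.6  5.6] w 0.0156
```

```bash
python3 - <<'E'
from h import *
c=np.array([.5353,-.0166])
env.movel(np.array([*c,.052]),rate=.05)
effector.release(); st('rel')
env.movel(np.array([*c,.2]),rate=.25); env.pause(.15); st()
im,P=cloud('wrist','w_seat1'); H=hsv(im)
near=np.hypot(P[...,0]-c[0],P[...,1]-c[1])<.06
blue=(H[...,0]>100)&(H[...,0]<130)&(H[...,1]>120)&near
print('blue z',np.nanpercentile(P[blue][:,2],[5,50,95]),edge_fit(P,blue,.012,.026,c,.045,.031))
print('col',edge_fit(P,near,.070,.082,c,.04,None))
brass=(H[...,1]>150)&(H[...,2]>150)&(H[...,0]>10)&(H[...,0]<30)&near
print('rim',edge_fit(P,near&~brass,.036,.043,c,.06,.05))
env.reach(np.array([.540,-.268,.2]),R0); env.pause(.1); st()
im,P=cloud('wrist','w_slv'); H=hsv(im)
near=np.hypot(P[...,0]-.54,P[...,1]+.268)<.06
am=(H[...,0]>5)&(H[...,0]<25)&(H[...,1]>150)&near
for r in (None,.031): print('fl',edge_fit(P,am,.003,.014,(.54,-.268),.045,r))
for r in (None,.017): print('tube',edge_fit(P,am,.056,.068,(.54,-.268),.03,r))
E
```

```text
rel t=12.95 [ 0.5353 -0.0166  0.052 ] F [-0.8  0.5 -0.2] w 0.0922
 t=13.84 [ 0.5341 -0.0166  0.198 ] F [ 0.2  0.3 -0.5] w 0.0918
blue z [0.01663245 0.01792397 0.0193384 ] (array([ 0.53536314, -0.01708589]), 48, np.int64(2229))
col (array([ 0.53508788, -0.01718724,  0.00745703]), 48, np.int64(264))
rim (array([ 0.53480635, -0.01652398]), 48, np.int64(3008))
 t=14.98 [ 0.5408 -0.2655  0.1999] F [-0.3  0.5 -0.6] w 0.0920
fl (array([ 0.53827887, -0.27070069,  0.03002179]), 46, np.int64(1309))
fl (array([ 0.53855572, -0.27071668]), 46, np.int64(1309))
tube (array([ 0.53847943, -0.27065247,  0.01681565]), 48, np.int64(481))
tube (array([ 0.53848376, -0.27064929]), 48, np.int64(481))
```

View pics/w_seat1.png

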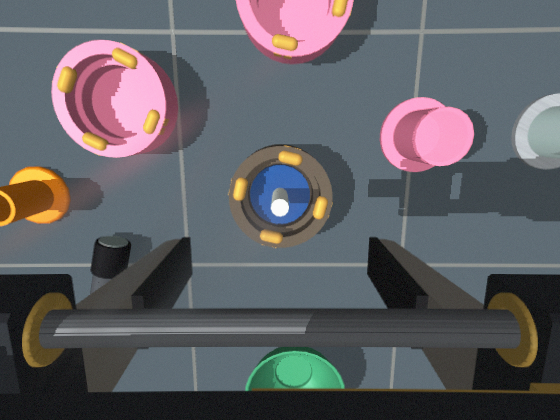

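View pics/w_slv.png

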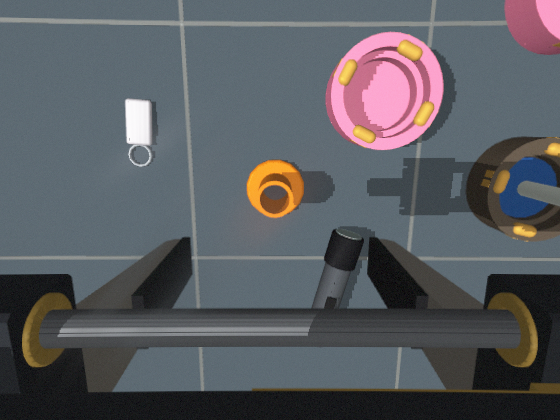

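The module is seated flat: the blue top is at 17.9 mm and centred within 0.6 mm. The sleeve is at (275,185), and the flashlight end at (345,235) is clear of the fingers.

```bash
python3 - <<'E'
from h import *
c=np.array([.5385,-.2707])
env.movel(np.array([*c,.037]),rate=.15); env.pause(.15); st('down')
effector.grasp(15); st('grip')
env.movel(np.array([*c,.15]),rate=.15); st('up')
im,P=cloud('wrist','w_slvheld'); H=hsv(im); s=env.sense(); ee=s['ee_pos']
near=np.hypot(P[...,0]-ee[0],P[...,1]-ee[1])<.06
am=(H[...,0]>5)&(H[...,0]<25)&(H[...,1]>150)&near
zb=ee[2]-.029; print(ee,edge_fit(P,am,zb-.004,zb+.004,ee[:2],.045,.031))
E
```

```text
down t=16.42 [ 0.5391 -0.2709  0.038 ] F [ 0.8  0.1 -0.7] w 0.0921
grip t=17.32 [ 0.5384 -0.2706  0.0369] F [-0.6  0.4  0.4] w 0.0341
up t=18.23 [ 0.5379 -0.2703  0.1491] F [ 1.1 -0.  -0.7] w 0.0336
[ 0.53770673 -0.27029421  0.1487822 ] (array([ 0.53710808, -0.27089789]), 42, np.int64(3036))
```

View pics/w_slvheld.png

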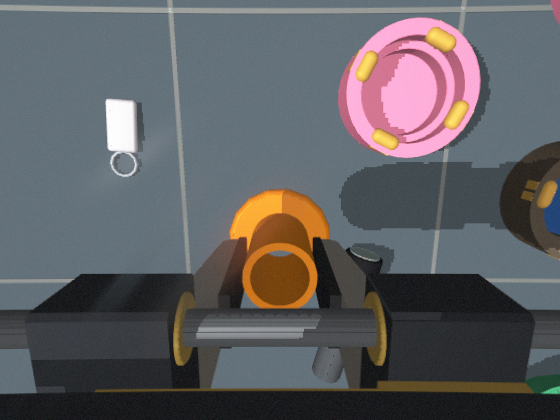

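```bash
python3 - <<'E'
from h import *
c=np.array([.5353,-.0168])
env.reach(np.array([*c,.155]),R0); env.pause(.25); st('above')
env.movel(np.array([*c,.122]),rate=.12); env.pause(.1); st()
f0=env.sense()['wrist_force']
for z in (.105,.085,.07,.064,.060,.058,.056,.055,.054,.053):
    env.movel(np.array([*c,z]),rate=.08); s=env.sense(); st(z)
    if np.linalg.norm(s['wrist_force']-f0)>5: print('contact'); break
E
```

```text
above t=19.52 [ 0.5354 -0.0183  0.1549] F [-1.   0.4 -0.3] w 0.0339
 t=20.05 [ 0.5359 -0.017   0.1227] F [-1.4  0.3 -1. ] w 0.0338
0.105 t=20.41 [ 0.535  -0.0168  0.1048] F [ 0.7 -0.7 -0.2] w 0.0341
0.085 t=20.81 [ 0.535  -0.0168  0.0846] F [ 0.2 -0.1 -0.4] w 0.0336
0.07 t=21.14 [ 0.5349 -0.0168  0.0696] F [-0.5 -0.2 -1.3] w 0.0335
0.064 t=21.39 [ 0.5351 -0.0168  0.0638] F [-0.3 -1.  -1.1] w 0.0338
0.06 t=21.64 [ 0.5351 -0.0168  0.0598] F [-1.   0.6 -0.6] w 0.0335
0.058 t=21.89 [ 0.5353 -0.0168  0.0579] F [ 0.5  0.1 -0.2] w 0.0335
0.056 t=22.14 [ 0.5352 -0.0168  0.0559] F [-0.7  0.5 -1.1] w 0.0337
0.055 t=22.39 [ 0.5353 -0.0168  0.055 ] F [ 0.4  0.2 -0.9] w 0.0338
0.054 t=22.64 [ 0.5354 -0.0167  0.0548] F [-2.6  0.8  6.7] w 0.0340
contact
```

```bash
python3 - <<'E'
from h import *
c=np.array([.5353,-.0168])
env.movel(np.array([*c,.055]),rate=.05)
effector.release(); st('rel')
env.movel(np.array([*c,.2]),rate=.25); env.pause(.15); st()
im,P=cloud('wrist','w_seat2'); H=hsv(im)
near=np.hypot(P[...,0]-c[0],P[...,1]-c[1])<.06
z=P[...,2]; 
m=near&(H[...,0]>5)&(H[...,0]<25)&(H[...,1]>150)&(z<.033)
print('flange z',np.nanpercentile(z[m],[5,50,95]),m.sum(),edge_fit(P,m,.02,.032,c,.034,None))
m=near&(z>.072)&(z<.088)&(H[...,1]>120); print('tube top z',np.nanmedian(z[m]),edge_fit(P,m,.072,.088,c,.03,.017))
brass=(H[...,1]>150)&(H[...,2]>150)&(H[...,0]>10)&(H[...,0]<30)&near
print('rim',edge_fit(P,near&~brass,.036,.043,c,.06,.05))
env.reach(np.array([.4737,.257,.2]),R0); env.pause(.15); st()
im,P=cloud('wrist','w_cov2'); near=np.hypot(P[...,0]-.4737,P[...,1]-.257)<.06
print('dome',edge_fit(P,near,.055,.075,(.4737,.257),.05,.025),'fl',edge_fit(P,near,.003,.012,(.4737,.257),.05,.037))
E
```

```text
rel t=23.85 [ 0.5353 -0.0168  0.055 ] F [-0.5  1.  -0.1] w 0.0920
 t=24.73 [ 0.5341 -0.0168  0.1981] F [ 0.2 -0.5  0.2] w 0.0916
flange z [0.02368139 0.02571801 0.02723255] 1431 (array([ 0.53552293, -0.01754487,  0.03030576]), 39, np.int64(1410))
tube top z 0.07970830523009255 (array([ 0.53537768, -0.01736916]), 48, np.int64(590))
rim (array([ 0.53478913, -0.0165676 ]), 48, np.int64(3030))
 t=26.02 [0.4746 0.2552 0.2   ] F [ 0.7 -0.4  0. ] w 0.0920
dome (array([0.47351531, 0.25691541]), 48, np.int64(2359)) fl (array([0.4739398 , 0.25697187]), 36, np.int64(1294))
```

View pics/w_seat2.png

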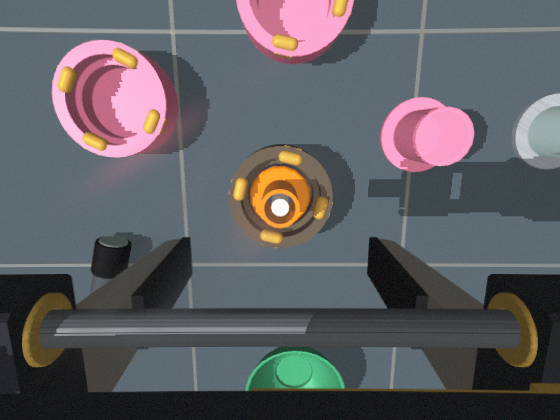

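View pics/w_cov2.png

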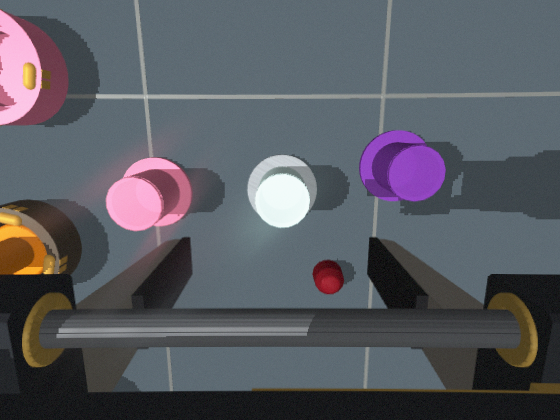

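The sleeve lies flat: flange top 25.7 mm, tube top 79.7 mm. The white cover is at (282,190), so grip it firmly.

```bash
python3 - <<'E'
from h import *
c=np.array([.4737,.2569])
env.movel(np.array([*c,.030]),rate=.15); env.pause(.2); st('down')
effector.grasp(45); st('grip')
env.movel(np.array([*c,.16]),rate=.15); st('up')
im,P=cloud('wrist','w_covheld')
t=np.array([.5351,-.0162])
env.reach(np.array([*t,.16]),R0); env.pause(.3); st('above')
F=[]
env.movel(np.array([*t,.13]),rate=.1)
for _ in range(8): env.pause(.03); F.append(env.sense()['wrist_force'])
print('base F',np.mean(F,0)); st()
E
```

```text
down t=27.55 [0.4741 0.2572 0.0307] F [-0.2  1.3 -0.4] w 0.0922
grip t=28.26 [0.4737 0.257  0.03  ] F [0.4 0.2 0.8] w 0.0494
up t=29.27 [0.4731 0.2565 0.1591] F [-0.2  0.1 -1.2] w 0.0497
above t=30.71 [ 0.5351 -0.0151  0.16  ] F [ 0.1  0.6 -1.1] w 0.0495
base F [ 0.07534639 -0.08120634 -0.73852397]
 t=31.43 [ 0.5355 -0.0162  0.1306] F [-0.6  0.4 -1. ] w 0.0498
```

View pics/w_covheld.png

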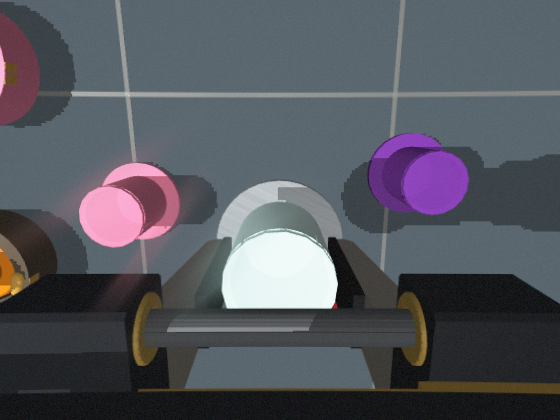

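```bash
python3 - <<'E'
from h import *
t=np.array([.5351,-.0162])
for z in (.11,.095,.085,.077):
    env.movel(np.array([*t,z]),rate=.08); st(z)
    if env.sense()['wrist_force'][2]>5: raise SystemExit('early contact')
z=.077
while z>.0605:
    z-=.0015; env.movel(np.array([*t,z]),rate=.05); s=env.sense(); st('%.4f'%z)
    f=s['wrist_force']
    if f[2]>18 or np.hypot(*f[:2])>8: print('stop');break
E
```

```text
0.11 t=31.82 [ 0.5347 -0.0162  0.1094] F [-0.  -0.8 -0.9] w 0.0497
0.095 t=32.16 [ 0.5347 -0.0162  0.0946] F [ 0.7  1.  -1.5] w 0.0497
0.085 t=32.43 [ 0.5347 -0.0162  0.0846] F [ 0.5  0.2 -1.1] w 0.0498
0.077 t=32.68 [ 0.5347 -0.0162  0.0766] F [ 0.6 -0.6 -0.7] w 0.0498
0.0755 t=32.93 [ 0.5352 -0.0162  0.0756] F [ 0.2  0.5 -0.8] w 0.0495
0.0740 t=33.18 [ 0.5351 -0.0162  0.074 ] F [ 0.4 -0.5 -1. ] w 0.0496
0.0725 t=33.43 [ 0.5354 -0.0162  0.0728] F [-0.3 -0.6  2. ] w 0.0496
0.0710 t=33.68 [ 0.5359 -0.0161  0.0717] F [-0.5  0.5  5.3] w 0.0494
0.0695 t=33.93 [ 0.5361 -0.0161  0.0703] F [-1.2  0.3  5.4] w 0.0498
0.0680 t=34.18 [ 0.5357 -0.016   0.0685] F [0.1 0.3 4.8] w 0.0498
0.0665 t=34.43 [ 0.5353 -0.0161  0.0664] F [1.8 0.5 1.2] w 0.0495
0.0650 t=34.68 [ 0.535  -0.0161  0.0646] F [ 1.1  0.5 -1.4] w 0.0496
0.0635 t=34.93 [ 0.535  -0.0162  0.0631] F [ 1.1  0.6 -2.8] w 0.0492
0.0620 t=35.18 [ 0.5347 -0.0162  0.0615] F [ 1.1  0.4 -3.9] w 0.0495
0.0605 t=35.43 [ 0.5347 -0.0162  0.06  ] F [ 1.5 -0.2 -6.3] w 0.0496
```

It behaves as described: it peaked, dropped away, and now the clips pull the cover down. I'll continue until it rests, then build up about 10 N.

```bash
python3 - <<'E'
from h import *
t=np.array([.5351,-.0162])
def fm():
    F=[]
    for _ in range(6): env.pause(.03); F.append(env.sense()['wrist_force'])
    return np.mean(F,0)
z=.0605
while z>.050:
    z-=.001 if z>.0565 else .0004
    env.movel(np.array([*t,z]),rate=.05); s=env.sense(); f=s['wrist_force']
    if z<.0572: f=fm()
    print('%.4f'%z,'%.2f'%s['t'],np.round(s['ee_pos'],4),np.round(f,1))
    if f[2]>9 or np.hypot(*f[:2])>9: break
env.pause(.5); print(fm()); st()
for c in ('scene','wrist'):
    im,P=cloud(c,'fin_'+c)
    if c=='scene':
        print('dome top z',np.nanmax(P[180:225,255:310,2]))
E
```

```text
0.0595 35.68 [ 0.5347 -0.0162  0.0591] [ 1.   1.4 -6.7]
0.0585 35.93 [ 0.5347 -0.0162  0.0582] [ 0.6 -0.4 -8.6]
0.0575 36.18 [ 0.5348 -0.0162  0.0572] [ 0.7  0.1 -8.7]
0.0565 36.43 [ 0.535  -0.0162  0.0565] [-0.7  0.5 -5.4]
0.0561 36.88 [ 0.5353 -0.0162  0.0563] [-0.9  0.4 -2.6]
0.0557 37.33 [ 0.5356 -0.0163  0.056 ] [-0.6  0.2 -0.2]
0.0553 37.78 [ 0.5356 -0.0163  0.0559] [-1.5 -0.2  5.4]
0.0549 38.23 [ 0.5356 -0.0163  0.0559] [-2.9  0.1  8.7]
0.0545 38.68 [ 0.5357 -0.0163  0.0559] [-4.  -0.1 12.8]
[-3.81817705 -0.19101223 12.55298871]
 t=39.58 [ 0.5356 -0.0163  0.0559] F [-4.2 -0.4 12.6] w 0.0495
dome top z 0.17631250417466543
```

View pics/fin_scene.png

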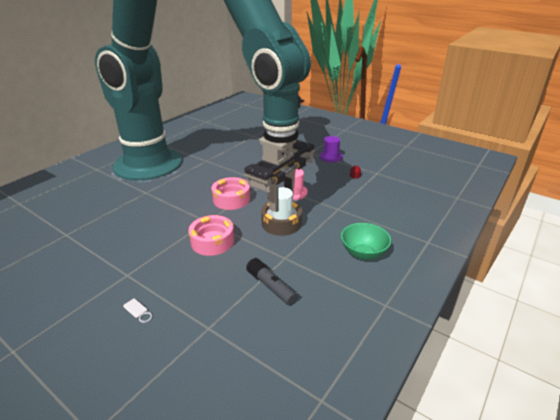

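View pics/fin_wrist.png

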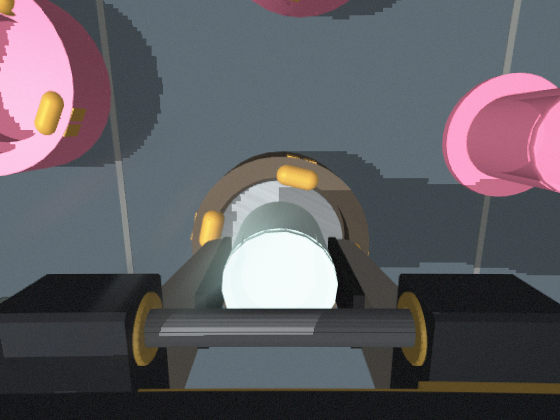

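The cover is home: flange under the clips in the wrist view at (297,177) and (212,228), underside about 26 mm. I'll trim the 12.6 N push to about 10 N, check and hand in.

```bash
python3 - <<'E'
from h import *
D=np.load('pics/fin_wrist.npz');P=D['P']
print('dome top',np.nanmedian(P[265:300,260:300],axis=(0,1)),'flange top',np.nanmedian(P[190:200,265:295,2]))
def fm():
    F=[]
    for _ in range(12): env.pause(.03); F.append(env.sense()['wrist_force'])
    return np.mean(F,0)
env.movel(np.array([.5349,-.0162,.05475]),rate=.05); env.pause(.2); f=fm(); print(f); 
if abs(f[2]-10.4)>.8:
    z=.05475+(f[2]-10.4)/9000; env.movel(np.array([.5349,-.0162,z]),rate=.05); env.pause(.2); print(z,fm())
st()
E
```

```text
dome top [ 0.53374971 -0.01697784  0.0899097 ] flange top 0.03192286305128823
[-2.32433160e+00  2.57078016e-03  9.59745795e+00]
0.054660828661173055 [-2.98766186  0.07091417 10.57349614]
 t=41.38 [ 0.5356 -0.0163  0.0559] F [-3.6  0.2 10.5] w 0.0492
```

```bash
python3 - <<'E'
from h import *
print(workorder.finish_job()); st()
E
```

```text
the job is handed in; nothing more can be done
None
the job is handed in; nothing more can be done
```

The lamp is together in the bronze socket and the job is handed in at about 41 s of the 72 s. The fingers still hold the cover pressed down with about 10.5 N.

I stood the module in the pocket, lowered the sleeve over its column and pressed the frosted cover through the clips, in that order.

| Part | Last check | Expected |
|---|---|---|
| Module | blue top at 17.9 mm, centred within 0.6 mm | 18 mm |
| Sleeve | flange top at 25.7 mm, tube top at 79.7 mm | 26 mm and 80 mm |
| Cover | flange top at 31.9 mm, dome top at 89.9 mm, underside about 26 mm | 32 mm, 90 mm and 26 mm |

- **Snap:** resistance peaked at about 5.4 N in the readings, low in the expected 5 to 12 N range. The clips then pulled the cover down with up to 8.7 N before it came to rest.
- **Push:** the first press settled at 12.6 N, so I trimmed it. A small sideways force of about 3 N remained.
- **Bystanders:** the flashlight, bowl, cap and fob look unmoved in the last scene picture. I did not measure their positions.

No check failed or disagreed, except that the scene camera first reported the bronze socket as a second sleeve. I ruled that out from the picture.

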